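# Offer up the top plate of a flatbread press and hold its hinge in line

### The job

Refit the top plate of the aluminium flatbread press: lift it by its wooden handle off the chapati board, carry it over the press base and lower it gently until its hinge tongue sits between the base's two ears and the tongue's cross-hole is in line with the holes of the ears, so that the hinge pin could be slid straight through. The holes line up with the plate level, right above the base and 6 mm clear of it, so do not rest it on the base: finish while still holding it there, steady, by the handle. Leave the other things on the counter where they are.

Things in the scene. Friction and masses are not known exactly. Their poses are not given: they have to be found in the camera images.
- plate_handle (a point): Centre of the wooden handle bar (110 mm long, 18 wide, 22 high) on the loose top plate. The bar stands level on two 12 mm posts 86 mm apart, over the disc's centre; bar centre 55 mm above the plate's underside, 34 mm of free height below the bar. Axes are the plate's: x from the disc's centre towards the hinge tongue, y along the bar and parallel to the hinge hole, z up.
- plate_bore (a point): Centre of the 10 mm cross-hole (along y) in the top plate's hinge tongue: 108 mm along the plate's x from its centre, 10 mm above its underside, so 45 mm below the handle's centre. The tongue ends in a round knuckle 30 mm wide along y and 20 mm across, its bottom flush with the plate's underside. Axes as for plate_handle.
- base_bore (a point): On the axis of the base's ear holes, half-way between the ears, 40 mm above the counter. Ears: two round eyes 20 mm across, 14 mm thick along y, 10 mm holes, tops at 50 mm; the 36 mm wide gap between them is open from above, its floor 20 mm below the axis. Axes: x from the base's centre to the ears (away from the robot, up to 0.4 rad either way), y along the holes, z up.
- base_centre (a point): Centre of the base's flat upper face, 24 mm above the counter. The base is a fixed cast-aluminium disc 176 mm across on rubber feet; its ear holes lie 108 mm from this centre along x. With the hinge in line the top plate's underside is 6 mm above this face. Axes as for base_bore.
- press_plate: The loose top plate: cast-aluminium disc 170 mm across, 10 mm thick, 0.6 to 0.85 kg with its handle and hinge tongue, lying flat on the chapati board at the start. Origin at the centre of its underside, axes as for plate_handle.
- press_base: The fixed press base; origin under its centre at counter height, axes as for base_bore.
- chapati_board: Round polished wooden board, 232 mm across, its top 30 mm above the counter, standing loose on three feet; the top plate lies on it. Origin under its centre at counter height. To be left where it is.
- jar: White ceramic jar with a cork lid, 100 mm across, 138 mm high, origin under its centre. Bystander.
- rolling_pin: Hollow aluminium rolling pin, 40 mm across, 300 mm long along its y, lying; origin on the counter below its middle. Bystander.
- egg_ring: Steel egg ring, 92 mm across, 18 mm high, with a short upright wire handle; origin at the centre of its underside. Bystander.
- whisk: Red silicone whisk lying along its x, 270 mm long, 55 mm high at the wires; origin on the counter near its middle. Bystander.
- pin_tray: Small steel tray, 100 by 50 mm, 16 mm high, with the hinge pin in it; origin under its centre. Bystander.
- pin_mid (a point): Middle of the steel hinge pin, 8 mm thick, 70 mm long with a round nose, lying in the tray. It is not needed yet: leave it there.
Things that resemble listed ones, but are neither listed nor needed, are in the scene too. Leave any orange or red look-alike of the press_base alone.

How it is judged (in metres and radians):
On the way, in this order (a step that is already met when the one before it is completed fails the run):
1. the top plate is lifted clear of the board, in the gripper (height (world z) of plate_handle above 0.115 m and contact force between the fingers and press_plate above 1 N), for 0.1 s.
2. the tongue's hole is in line with the ears' holes (x of plate_bore in the frame of base_bore between -0.003 and 0.003 m and y of plate_bore in the frame of base_bore between -0.0035 and 0.0035 m and z of plate_bore in the frame of base_bore between -0.003 and 0.003 m and angle between the y axis of plate_bore and the y axis of base_bore, either way round below 0.05 rad and angle between press_plate's own z axis and vertical below 0.05 rad and horizontal distance between plate_handle and base_centre below 0.01 m and contact force between press_plate and press_base below 4 N and contact force between the fingers and press_plate above 2 N and distance between the grasp point and plate_handle below 0.065 m and linear speed of press_plate below 0.02 m/s), for 0.5 s.
At the end, for the whole second after the job is handed in: Plate gripped by its handle, still and level (0.05 rad), under 4 N on the base; its hole within 3 mm (base x, height) of the ear holes' axis, 3.5 mm of mid-gap, parallel within 0.05 rad; plate centre within 10 mm of above the base's centre; board and bystanders moved under 30 mm, jar upright (all of step 2 and distance of each of chapati_board, jar, rolling_pin, egg_ring, whisk, pin_tray, pin_mid from where it was at the start of the episode below 0.03 m and angle between jar's own z axis and vertical below 0.2 rad); the arm keeps its last pose, push and grip.
It fails at once if the plate is banged or pressed hard against the base (over 40 N) (contact force between press_plate and press_base above 40 N).
It fails at once if the board or a bystander is pushed more than 30 mm or the jar tipped (distance of any of chapati_board, jar, rolling_pin, egg_ring, whisk, pin_tray, pin_mid from where it was at the start of the episode above 0.03 m or angle between jar's own z axis and vertical above 0.3 rad).
It also fails if it takes over 42 s, if anything falls off the work surface, if the arm or the gripper's body presses on something with over 40 N, if the wrist force passes 120 N, or if a joint passes its speed limit or range.

### The arm

A 6-joint arm with a two-finger parallel gripper is mounted at the origin on the work surface. World frame = base frame: x ahead of the robot, y to its left, z up, the work surface at z = 0. Lengths are in mm, angles in rad, forces in N, time in s.
With the tool pointing down it reaches from about 325 to 900 mm from the base axis. Payload 6.1 kg.
Tool frame: the origin (TCP) lies between the finger pads; the fingertips stand 19 mm ahead of it and the grasp point (between the pads) is the TCP; x points along the fingers, y is the direction in which the jaws open and shut, and the axes are right-handed (so a half turn about x gives the same grasp; the last joint's range is limited). The gripper opens to 85 mm and grips with 20 to 120 N. Pads are 22 mm wide; open, the fingers measure 114 mm over their backs; the gripper's body (76 mm by 85 mm) begins 54 mm behind the grasp point. The pads swing forward as they close: fully open they stand 13 mm farther back than shut.
Start: joints at [-1.382, 0.22, 1.526, -0, 1.395, -0.126], TCP at [193.509, -594.281, 250.3] pointing down, gripper open.
Joint ranges: [-2.98, 2.98], [-0.91, 2.08], [0.09, 2.57], [-1.24, 4.39], [0.2, 2.65], [-2.68, 2.68]. Speed limits (rad/s): [2.57, 2.57, 3.01, 3.14, 3.14, 3.14].

### API

Orientations are given as a unit quaternion [w, x, y, z].
In Python, from cell import bot gives the robot as it stands. The module is installed in compiled form; this text tells all that it offers. Calls block until the motion is done:
- bot.reach(position, orientation): joint-space move of the TCP to a pose.
- bot.servo_line(position, frame=None, v=150, stop_force=None): straight line of the TCP; frame=None keeps the orientation; v is the mean speed in mm/s. With stop_force (N) it stops when the force on the tool has changed by that much, and returns True; else False.
- bot.move_j(angles): joint-space move.
- bot.release() and bot.close(newtons=None): open the fingers fully, or close them until they stop; newtons is the grip in N (None keeps the last).
- bot.pause(seconds).
- bot.inverse_kinematics(position, orientation): joint angles nearest the present ones, or None.
- bot.sense(): the state.
- bot.camera(name): name is "side" or "top" or "wrist"; returns a dict with "frame" (384x512x3 uint8, red, green, blue), "depth" (384x512 float32, mm along the optical axis (not along the pixel's ray), 0 where there is no reading), "fx", "fy", "cx", "cy" (pixels), "cam_to_world" (4x4, takes a point from camera to world coordinates); the wrist camera has in their place "mount" (4x4, takes a point from camera to tool coordinates, whose origin is the TCP and whose axes are the tool frame's). Camera axes: x right, y up, looking along -z (the intrinsics and any distortion apply to the point x, -y, -z); pixel columns grow to the right and rows downward; lengths in mm; the calibration is good to about 2 mm. A picture is of the moment at which its call begins: read the wrist's pose just before it.
A pose or a line that the arm cannot do raises bot.Unreachable and nothing moves.
- bot.close_job(): hands the job in, once; it reports no verdict.
The state is a dict: "t": time; "q": joint angles; "qd": joint speeds; "joint_torque": joint torques, N m; "eef_pos": TCP position; "orientation": TCP orientation; "ft_force": force on the tool from outside, world axes, zero at the start; "ft_torque": the same for the moment, N m; "opening": finger opening in mm.
Only numpy, scipy, OpenCV 4.12 (cv2) and the standard library are available. Lean on these libraries where they do the work, as an engineer would, in place of code of your own. Each camera call takes 0.05 s, during which the arm holds its last target. There are 200 camera calls.

## Working session

There is one attempt and no reset: what is moved stays moved. The work goes in short steps, each a Python script; the robot and the scene stay as the last script left them, time stands still between calls to the robot, and variables do not carry over. Pictures are saved under pics/ and viewed, about 8 in all and at most 12, crops included, and the job is handed in when it is done.

```bash
mkdir -p pics; cat > h.py <<'E'
import numpy as np, cv2, pickle
from cell import bot
def snap(n,tag):
    s=bot.sense(); c=bot.camera(n)
    if n=="wrist":
        w,x,y,z=s["orientation"]
        from scipy.spatial.transform import Rotation as R
        T=np.eye(4);T[:3,:3]=R.from_quat([x,y,z,w]).as_matrix();T[:3,3]=s["eef_pos"]
        c["cam_to_world"]=T@np.array(c["mount"])
    cv2.imwrite(f"pics/{tag}.png",c["frame"][:,:,::-1]); pickle.dump(c,open(f"pics/{tag}.pkl","wb")); return c
def load(tag): return pickle.load(open(f"pics/{tag}.pkl","rb"))
def cloud(c):
    d=c["depth"].astype(float);v,u=np.mgrid[:d.shape[0],:d.shape[1]]
    P=np.stack([(u-c["cx"])/c["fx"]*d,-(v-c["cy"])/c["fy"]*d,-d],-1)
    T=np.array(c["cam_to_world"]);W=P@T[:3,:3].T+T[:3,3];W[d==0]=np.nan;return W
def onplane(c,uv,z):
    uv=np.atleast_2d(np.asarray(uv,float));T=np.array(c["cam_to_world"])
    r=np.stack([(uv[:,0]-c["cx"])/c["fx"],-(uv[:,1]-c["cy"])/c["fy"],-np.ones(len(uv))],-1)@T[:3,:3].T
    return T[:3,3]+r*((z-T[2,3])/r[:,2])[:,None]
E
python3 - <<'E'
from h import *
a=snap("top","top0");b=snap("side","side0")
print({k:(v if k not in("frame","depth") else v.shape) for k,v in a.items()});print(b["cam_to_world"],b.keys())
s=bot.sense();print(s["t"],s["orientation"])
E
```

```text
{'frame': (384, 512, 3), 'depth': (384, 512), 'fx': 358.06265845635556, 'fy': 358.06265845635556, 'cx': 260.23383826196067, 'cy': 191.33734021832495, 'cam_to_world': array([[ 6.65670642e-03,  9.93058395e-01, -1.17433866e-01,
         3.56086842e+02],
       [-9.99757544e-01,  4.14425000e-03, -2.16258759e-02,
        -1.09523188e+01],
       [-2.09890823e-02,  1.17549351e-01,  9.92845209e-01,
         1.20693360e+03],
       [ 0.00000000e+00,  0.00000000e+00,  0.00000000e+00,
         1.00000000e+00]])}
[[-8.49937224e-01  3.44960431e-01 -3.98257475e-01  1.77954388e+01]
 [-5.26833447e-01 -5.66883097e-01  6.33316724e-01  7.32412717e+02]
 [-7.29622046e-03  7.48094817e-01  6.63551739e-01  8.75469830e+02]
 [ 0.00000000e+00  0.00000000e+00  0.00000000e+00  1.00000000e+00]] dict_keys(['frame', 'depth', 'fx', 'fy', 'cx', 'cy', 'cam_to_world'])
0.1 [-0.11024154 -0.69832984 -0.11149565  0.69839169]
```

View pics/top0.png

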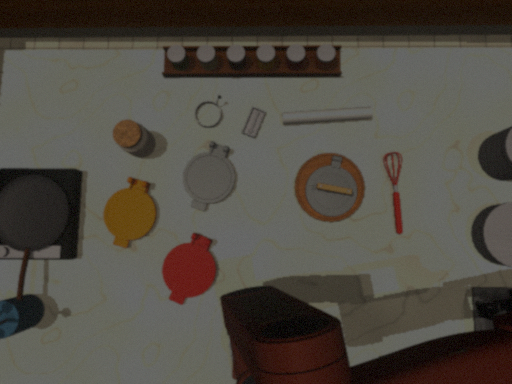

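View pics/side0.png

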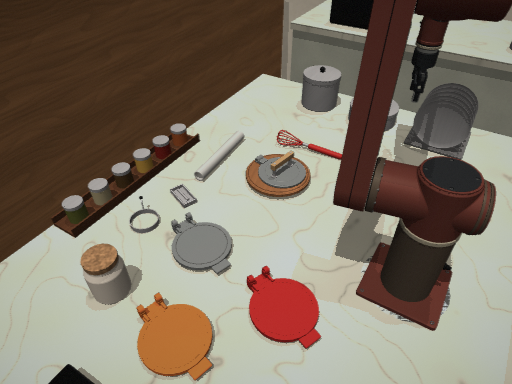

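The top view shows the grey base at (210,177) with its ears near (220,150), and the loose plate at (330,188) with its handle near (335,188) and tongue at (336,160). The side view confirms this. The jar and the coloured look-alikes are to the left. Next I'll get rough positions and close-ups from the wrist camera.

```bash
python3 - <<'E'
from h import *
from scipy.spatial.transform import Rotation as R
c=load("top0")
print("base",onplane(c,[[210,177],[220,150]],24),"plate",onplane(c,[[330,188],[336,160]],40),onplane(c,[[319,185],[351,192]],95))
s=bot.sense();w,x,y,z=s["orientation"];print(R.from_quat([x,y,z,w]).as_matrix().round(3))
w=bot.camera("wrist");print(np.round(w["mount"],3),w["fx"])
E
```

```text
base [[543.71418822 183.62448472  24.        ]
 [636.20310422 151.84209392  24.        ]] plate [[ 506.06288271 -213.82965687   40.        ]
 [ 599.350916   -235.07055996   40.        ]] [[ 508.30519862 -170.19546882   95.        ]
 [ 486.70943153 -269.13007248   95.        ]]
[[-0.     0.31  -0.951]
 [ 0.002 -0.951 -0.31 ]
 [-1.    -0.002 -0.   ]]
[[   0.       0.318   -0.948 -122.399]
 [   1.       0.       0.      -0.91 ]
 [   0.      -0.948   -0.318  -81.996]
 [   0.       0.       0.       1.   ]] 287.0644241183803
```

```bash
cat >> h.py <<'E'
from scipy.spatial.transform import Rotation as R
def quat(yaw,s=1):
    y=s*np.array([np.cos(yaw),np.sin(yaw),0]);x=np.array([0,0,-1.]);M=np.stack([x,y,np.cross(x,y)],1)
    q=R.from_matrix(M).as_quat();return [float(v) for v in (q[3],q[0],q[1],q[2])],M
E
python3 - <<'E'
from h import *
for n,p,yaw in (("plate",[506,-214],-.22),("base",[544,184],-.33)):
  for s in (1,-1):
    for z in (110,300): print(n,s,z,np.round(np.array(bot.inverse_kinematics([*p,z],quat(yaw,s)[0]),float),2))
s=1
for i,(p,yaw) in enumerate((([506,-214],-.22),([544,184],-.33))):
  q,M=quat(yaw,s)
  for k,(off,z) in enumerate(((-50,230),(30,250))):
    P=np.array([*p,z])+M[:,2]*off+M[:,1]*20*(1-2*k)
    bot.reach([float(v) for v in P],q); bot.pause(.15); snap("wrist",f"w{i}{k}")
print(bot.sense()["t"])
a=np.vstack([np.hstack([load(f"w{i}{k}")["frame"][:,:,::-1] for k in(0,1)]) for i in (0,1)])
cv2.imwrite("pics/mos.png",cv2.resize(a,(800,600),interpolation=cv2.INTER_AREA))
E
```

```text
plate 1 110 [-0.54  0.19  1.84 -0.    1.11 -0.32]
plate 1 300 [-0.54  0.01  1.66 -0.    1.47 -0.32]
plate -1 110 nan
plate -1 300 nan
base 1 110 [ 0.19  0.24  1.78 -0.    1.12  0.52]
base 1 300 [ 0.19  0.07  1.6  -0.    1.47  0.52]
base -1 110 [ 0.19  0.24  1.78 -0.    1.12 -2.62]
base -1 300 [ 0.19  0.07  1.6  -0.    1.47 -2.62]
5.5667
```

View pics/mos.png

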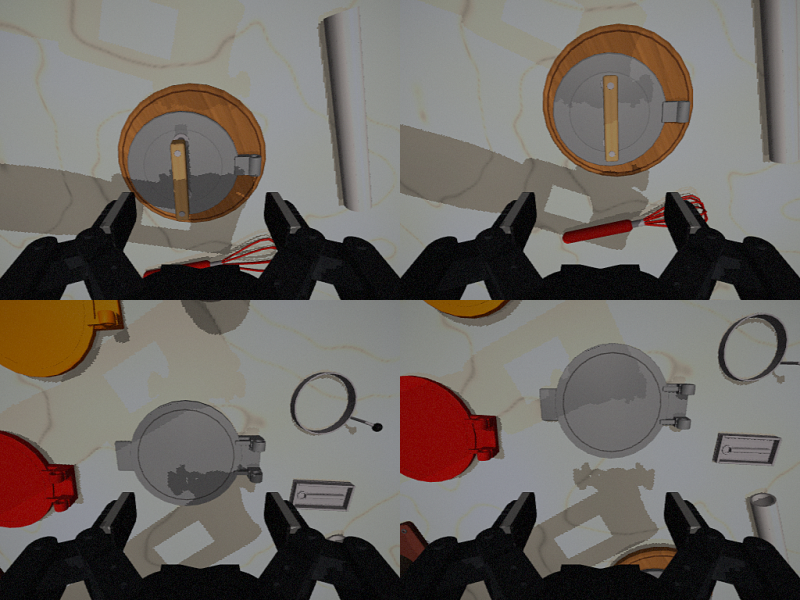

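The mosaic (each view halved to 400x300) shows the handle bar at (180,178) and (610,117), and the knuckle at (247,165) and (677,111). The base disc is at (185,452) and (612,400), and the ears at (252,443)/(254,474) and (682,390)/(682,422). I'll segment these and triangulate.

```bash
cat > m.py <<'E'
from h import *
def blob(mask,near):
    n,l,st,ce=cv2.connectedComponentsWithStats(mask.astype(np.uint8)); ok=[i for i in range(1,n) if st[i,4]>60]
    i=min(ok,key=lambda i:np.hypot(*(ce[i]-near)));return l==i
def pc(c,m,tag):
    W=cloud(c)[m];W=W[~np.isnan(W[:,0])];print(tag,len(W),"med z %.1f p5/95 %.1f %.1f"%(np.median(W[:,2]),*np.percentile(W[:,2],[5,95])));return W
def rect(W):
    (x,y),(w,h),a=cv2.minAreaRect(W[:,:2].astype(np.float32));b=cv2.boxPoints(((x,y),(w,h),a))
    e=b[1]-b[0],b[2]-b[1];e=max(e,key=np.linalg.norm);return np.round([x,y,w,h],1),round(float(np.arctan2(*(e[::-1]*np.sign(e[0])))),4)
E
python3 - <<'E'
from m import *
for t in ("w00","w01"):
    c=load(t);W=cloud(c);z=W[:,:,2];near={"w00":(230,228),"w01":(268,150)}[t]
    d=np.hypot(W[:,:,0]-506,W[:,:,1]+214)
    m=blob((z>88)&(z<104)&(d<75),near);B=pc(c,m,t+" bar");print(rect(B))
    m2=(z>36.5)&(z<60)&(d<130);D=pc(c,m2&(abs(z-40)<2.5)&(d<100),"disc")
    K=pc(c,(z>44)&(z<60)&(d>85)&(d<130),"knuckle");print(rect(K),K.mean(0))
    h=cv2.convexHull(D[:,:2].astype(np.float32));print("disc circ",cv2.minEnclosingCircle(h))
    pc(c,(abs(z-30)<4)&(d<125),"board"); pc(c,(abs(z)<10),"counter")
for t in ("w10","w11","top0"):
    c=load(t);W=cloud(c);z=W[:,:,2];d=np.hypot(W[:,:,0]-544,W[:,:,1]-184)
    D=pc(c,(abs(z-24)<3)&(d<86),t+" base");h=D[:,:2].astype(np.float32)
    E=pc(c,(z>33)&(z<60)&(d>80)&(d<130),"ears");print(rect(E),E.mean(0));pc(c,(abs(z)<10),"counter")
    dd=(z>14)&(z<32)&(d<130); print("all",D.mean(0))
E
```

```text
w00 bar 1802 med z 94.6 p5/95 92.2 95.9
(array([ 498.7, -214.8,  109.3,   18.3]), 1.3858)
disc 12599 med z 39.4 p5/95 37.9 41.3
knuckle 346 med z 47.3 p5/95 44.6 49.1
(array([ 604.2, -234.7,   30.2,   17.5]), 1.413) [ 604.13099831 -234.19247474   47.13596883]
disc circ ((508.42486572265625, -214.8143768310547), 93.6902084350586)
board 10375 med z 28.7 p5/95 27.2 30.0
counter 123241 med z -1.2 p5/95 -2.4 0.0
w01 bar 2003 med z 94.6 p5/95 92.8 95.9
(array([ 498.6, -215. ,  109.2,   17.9]), 1.3859)
disc 14209 med z 39.4 p5/95 37.9 41.3
knuckle 384 med z 47.4 p5/95 44.5 49.2
(array([ 604.3, -235. ,   29.9,   17.6]), 1.382) [ 603.66098138 -234.41173598   47.14224632]
disc circ ((506.9642639160156, -217.84408569335938), 92.59255981445312)
board 11820 med z 28.7 p5/95 27.2 30.0
counter 120553 med z -1.3 p5/95 -2.5 0.0
w10 base 13612 med z 22.8 p5/95 21.7 24.0
ears 513 med z 45.9 p5/95 33.9 49.0
(array([645.3, 156.7,  64.3,  20. ]), 1.224) [645.2926679  158.93651775  44.06811362]
counter 121059 med z -1.2 p5/95 -2.4 0.3
all [545.44695611 191.5450662   22.83437225]
w11 base 15179 med z 22.8 p5/95 21.6 24.1
ears 505 med z 46.7 p5/95 34.8 49.1
(array([645.5, 156.6,  63.9,  19.3]), 1.2377) [643.95212414 158.28455013  45.25070855]
counter 120526 med z -1.2 p5/95 -2.5 0.4
all [545.37302565 191.40901167  22.85447188]
top0 base 1528 med z 23.4 p5/95 21.3 26.3
ears 54 med z 46.9 p5/95 35.3 51.5
(array([645.1, 153.7,  64.9,  19.4]), 1.2503) [643.53874423 151.85553703  45.55331612]
counter 122007 med z -0.9 p5/95 -4.9 3.2
all [542.84989005 186.11256366  23.55124612]
```

```bash
cat >> m.py <<'E'
from scipy.optimize import least_squares
def circ(P,g,r=None):
    f=lambda p:np.hypot(P[:,0]-p[0],P[:,1]-p[1])-(p[2] if r is None else r)
    return least_squares(f,g,loss="soft_l1",f_scale=1).x
E
python3 - <<'E'
from m import *
for t in ("w10","w11"):
    c=load(t);W=cloud(c);z=W[:,:,2];d=np.hypot(W[:,:,0]-544,W[:,:,1]-189)
    m=((abs(z-22.8)<2)&(d<130)).astype(np.uint8);m=blob(m,np.array([[ 240,195],[270,130]][t=="w11"]))
    ct=max(cv2.findContours(m.astype(np.uint8),0,1)[0],key=len)[:,0]
    P=W[ct[:,1],ct[:,0]];g=[545,190,88]
    for _ in range(4):
        r=np.hypot(P[:,0]-g[0],P[:,1]-g[1]);k=abs(r-g[2])<4;g=circ(P[k],g)
    print(t,g,k.sum())
    out=[]
    a0=-.33;u=np.array([np.cos(a0),np.sin(a0)]);v=np.array([-u[1],u[0]])
    for s in (1,-1):   # each ear separately: by rows across mid, only points >40
        e=(W[:,:,:2]-np.array([645.4,156.7]))@v
        q=(z>40)&(z<60)&(d>80)&(d<135)&(e*s>0);E=W[q];
        pr=(E[:,:2]-[645.4,156.7]);print(s,len(E),"v-range",np.percentile(pr@v,[2,98]).round(1),"u",np.percentile(pr@u,[2,98]).round(1),"top",np.percentile(E[:,2],98))
        tp=E[E[:,2]>47.3];out.append(tp[:,:2].mean(0));print(" crest",out[-1],len(tp))
    dv=out[0]-out[1];mid=(out[0]+out[1])/2;print("yaw ears",np.arctan2(-dv[0],dv[1]),mid,"yaw cen",np.arctan2(*(mid-g[:2])[::-1]),np.hypot(*(mid-g[:2])))
E
```

```text
w10 [544.09589144 191.87548647  86.69944465] 400
1 212 v-range [18.6 31.9] u [-8.6  9. ] top 49.445992173621796
 crest [653.82373695 180.52503165] 96
-1 196 v-range [-31.4 -18. ] u [-8.9  8.9] top 49.59520183510982
 crest [637.75652311 132.95172863] 75
yaw ears -0.3257076463167571 [645.79013003 156.73838014] yaw cen -0.3326756454025398 107.593375281646
w11 [543.81139611 191.663707    86.73638574] 419
1 235 v-range [18.1 31.8] u [-8.8  8.6] top 49.759946102618244
 crest [653.69487277 180.1280067 ] 111
-1 208 v-range [-31.7 -18. ] u [-9.   8.4] top 49.40692324301162
 crest [637.79309596 132.71920888] 92
yaw ears -0.32362581963055503 [645.74398436 156.42360779] yaw cen -0.3328565166532321 107.85229316345614
```

```bash
python3 - <<'E'
from h import *
q,_=quat(-.185)
bot.reach([498.7,-214.9,170],q);bot.servo_line([498.7,-214.9,86],v=120)
bot.close(80);bot.pause(.2);s=bot.sense();print(s["opening"],s["ft_force"],s["eef_pos"])
bot.servo_line([498.7,-214.9,106],v=40);bot.servo_line([498.7,-214.9,170],v=100);bot.pause(.4)
snap("wrist","g0");s=bot.sense();print(s["t"],s["ft_force"],s["ft_torque"],s["eef_pos"],s["opening"])
E
```

```text
17.033051574079696 [1.62001852 0.12929041 2.89278104] [ 499.25039172 -215.12765361   86.52016395]
10.575 [-0.05121471  0.43122155 -6.44598847] [-0.0074659   0.07791527 -0.03273775] [ 498.62897571 -214.84780857  169.75781666] 16.937777695672946
```

View pics/g0.png

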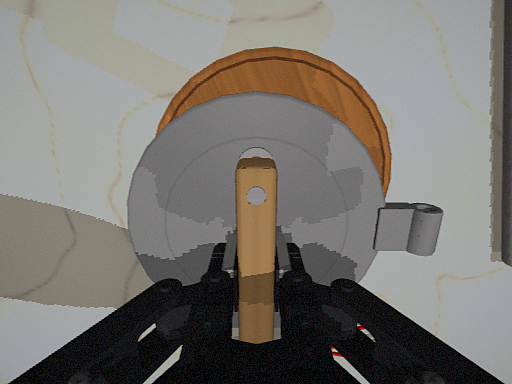

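The plate is in the grip and off the board, with its knuckle visible at (428,228) and the bar between the fingers. I'll measure the plate's pose in the tool frame from this image.

```bash
cat >> m.py <<'E'
def plate(c,tcp):
    """plate pose from wrist depth, world; tcp = TCP position"""
    W=cloud(c);rel=W-np.array(tcp);z=rel[:,:,2];d=np.hypot(rel[:,:,0],rel[:,:,1])
    D=W[(abs(z+46.5)<5)&(d<84)&(d>20)]
    for _ in range(3):
        A=np.c_[D[:,:2]-np.array(tcp[:2]),np.ones(len(D))];k=np.linalg.lstsq(A,D[:,2],rcond=None)[0];D=D[abs(D[:,2]-A@k)<1.5]
    top=rel[:,:,0]*k[0]+rel[:,:,1]*k[1]+k[2]
    K=W[(W[:,:,2]-top>3)&(W[:,:,2]-top<14)&(d>95)&(d<125)]
    h=K[:,2]-np.percentile(K[:,2],98); C=K[h>-1.5]
    m=(abs(W[:,:,2]-top)<2)&(d<92);ct=max(cv2.findContours(m.astype(np.uint8),0,1)[0],key=len)[:,0];P=W[ct[:,1],ct[:,0]];g=[tcp[0],tcp[1],84]
    for _ in range(4):
        r=np.hypot(P[:,0]-g[0],P[:,1]-g[1]);kk=(abs(r-84)<3);g=[*circ(P[kk],g[:2],84),84]
    print("disc top z at tcp %.2f slopes %.4f %.4f n%d"%(k[2],*k[:2],len(D)));print("knuckle rect",rect(K),"crest",C.mean(0).round(2),len(C),"top z %.2f"%np.percentile(K[:,2],98))
    print("disc c",np.round(g,2),kk.sum(),"yaw",np.arctan2(*(C.mean(0)[:2]-g[:2])[::-1]))
    return k,K,C,g
E
python3 - <<'E'
from m import *
from scipy.spatial.transform import Rotation as R
c=load("g0");T=c["cam_to_world"]@np.linalg.inv(c["mount"]);tcp=T[:3,3];print(tcp)
plate(c,tcp)
W=cloud(c);z=W[:,:,2]-tcp[2];rel=W-tcp
u,v=np.meshgrid(np.arange(512),np.arange(384))
m=(abs(z-9.5)<4)&(abs(u-256)<30)&(v<240);B=W[m];print(len(B),rect(B),B[:,2].mean(), B[:,:2].max(0)); print("bar angle rel:",rect(B)[1]-np.pi/2)
q,M=quat(-.185);L=rel[m]@M;print("bar in tool y range, z range",np.percentile(L[:,1],[2,98]),L[:,2].min())
E
```

```text
[ 498.56542233 -214.81407443  169.6295793 ]
disc top z at tcp 122.72 slopes -0.0021 -0.0073 n29109
knuckle rect (array([ 602.1, -234.3,   30.6,   21.2]), 1.3722) crest [ 603.37 -234.48  131.45] 445 top z 132.32
disc c [ 497.87 -215.16   84.  ] 580 yaw -0.18109930643616584
2959 (array([ 505. , -177.7,   34.5,   17.9]), 1.3912) 177.7137910050463 [ 516.04467331 -160.14746676]
bar angle rel: -0.17959632679489657
bar in tool y range, z range [-8.93141082  7.84026366] -54.85955351431
```

```bash
python3 - <<'E'
from m import *
q,_=quat(-.333)
bot.servo_line([544.2,192,170],q,v=130);bot.servo_line([544.2,192,116],v=80);bot.pause(.4)
c=snap("wrist","g1");snap("side","s1");s=bot.sense();print(s["t"],s["eef_pos"],s["ft_force"])
plate(c,s["eef_pos"])
W=cloud(c);z=W[:,:,2];d=W[:,:,:2]-np.array([645.7,156.6])
a0=-.33;u=np.array([np.cos(a0),np.sin(a0)]);v=np.array([-u[1],u[0]])
for sg in (1,-1):
    e=d@v;m=(z>42)&(z<56)&(abs(d@u)<16)&(e*sg>10)&(e*sg<40);E=W[m];print(sg,len(E),np.percentile(E[:,2],98),E[E[:,2]>47.3].mean(0),np.percentile(d[m]@v,[2,98]),np.percentile(d[m]@u,[2,98]))
cv2.imwrite("pics/g1s.png",np.hstack([cv2.resize(c["frame"][80:320,256:512,::-1],(400,375)),cv2.resize(load("s1")["frame"][170:290,140:268,::-1],(400,375))]))
E
```

```text
15.2 [544.24309994 192.00258735 116.14118407] [-0.568824    0.22119621 -6.99255237]
disc top z at tcp 69.42 slopes -0.0022 -0.0076 n28975
knuckle rect (array([644.2, 157. ,  31.3,  22. ]), 1.2998) crest [645.18 157.64  78.17] 502 top z 79.00
disc c [543.72 191.66  84.  ] 620 yaw -0.32352241373134344
1 526 49.37029817421663 [653.73954924 180.43739425  48.25731766] [18.6973034  31.91334236] [-8.65753898  8.16325585]
-1 62 49.33779254360536 [636.07303103 128.20508128  48.21754709] [-32.09117565 -28.57670602] [-7.27718255  5.61433183]
```

View pics/g1s.png

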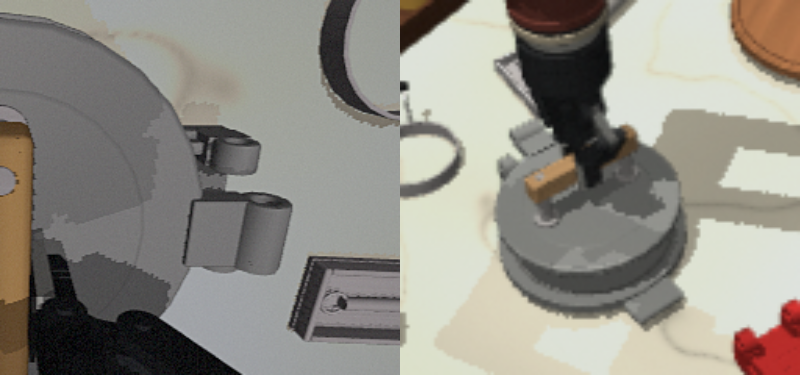

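The knuckle sits above the gap. Its top is at 79.0 and the ear tops at 49.4 in the same image, so it needs to come down 29.6 mm. In plan it is within about 1 mm.

```bash
cat > e.py <<'E'
from m import *
def check(tag):
    bot.pause(.4);s=bot.sense();c=snap("wrist",tag);print(s["t"],np.round(s["eef_pos"],2),np.round(s["ft_force"],2),s["opening"])
    plate(c,s["eef_pos"])
    W=cloud(c);z=W[:,:,2];d=W[:,:,:2]-np.array([645.7,156.6]);a0=-.33;u=np.array([np.cos(a0),np.sin(a0)]);v=np.array([-u[1],u[0]])
    for n,lo,hi in (("ear+",17,36),("knuckle",-16.5,16.5),("ear-",-36,-17)):
        e=d@v;m=(z>s["eef_pos"][2]-44 if n=="knuckle" else z>42)&(z<60)&(abs(d@u)<16)&(e>lo)&(e<hi);E=W[m]
        if len(E)<20: print(n,len(E));continue
        t=np.percentile(E[:,2],98);k=m&(z>t-1.5);print(n,m.sum(),"top %.2f"%t,"crest u %.2f"%(d[k]@u).mean(),"v",np.percentile(d[m]@v,[2,98]).round(2),"u",np.percentile(d[m]@u,[2,98]).round(2))
    return c
E
python3 - <<'E'
from e import *
print(bot.servo_line([544.4,191.7,96],v=60,stop_force=8)); print(bot.servo_line([544.4,191.7,86.5],v=20,stop_force=6))
c=check("g2")
cv2.imwrite("pics/g2s.png",cv2.resize(c["frame"][120:280,320:512,::-1],(720,600)))
E
```

```text
False
False
16.7083 [544.43 191.71  86.56] [-0.88 -0.52 -6.38] 16.494596889212662
disc top z at tcp 39.64 slopes -0.0028 -0.0077 n29006
knuckle rect (array([644.3, 157. ,  64.6,  21.6]), 1.2389) crest [646.   158.38  48.45] 847 top z 49.31
disc c [543.68 191.4   84.  ] 605 yaw -0.3121824936542268
ear+ 710 top 49.34 crest u 0.15 v [18.48 31.92] u [-8.67  8.05]
knuckle 1290 top 49.31 crest u -0.74 v [-14.18  14.42] u [-9.49  7.48]
ear- 577 top 49.22 crest u 0.20 v [-31.29 -17.88] u [-8.54  8.16]
```

View pics/g2s.png

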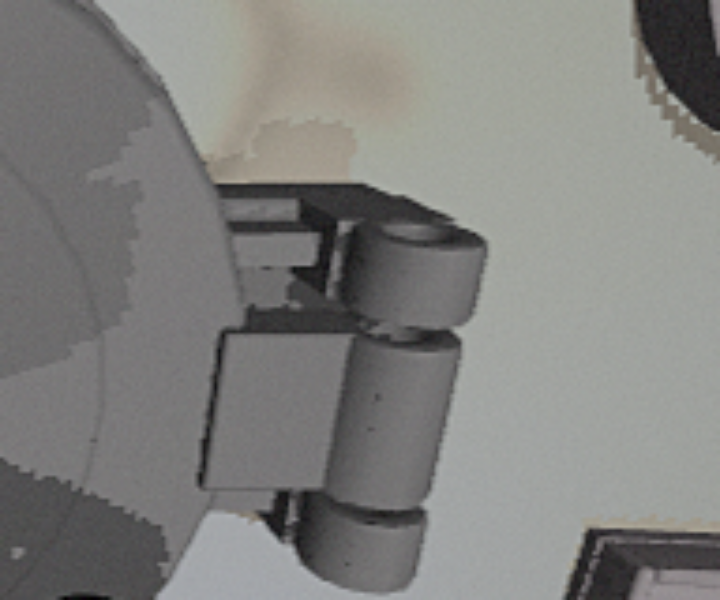

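All heights agree: the knuckle top reads 49.31 and the ears 49.34 and 49.22. The knuckle is mid-gap to within 0.2 mm but about 0.8 mm short in x, so I'll move it by that amount and check again.

```bash
python3 - <<'E'
from e import *
print(bot.servo_line([545.1,191.5,86.5],v=10,stop_force=6)); bot.pause(.6); c=check("g3")
t=snap("top","t3");W=cloud(t);z=W[:,:,2];o=load("top0");D=np.abs(t["frame"].astype(int)-o["frame"]).max(2)
cv2.imwrite("pics/t3s.png",np.hstack([t["frame"][80:280,80:440,::-1]]))
bot.pause(.3);print(bot.sense()["t"],bot.sense()["eef_pos"])
E
```

```text
False
18.0083 [545.09 191.51  86.49] [-0.52  0.22 -5.72] 16.83913437507826
disc top z at tcp 39.58 slopes -0.0029 -0.0078 n29021
knuckle rect (array([645. , 156.8,  64.5,  21.5]), 1.2499) crest [646.39 158.11  48.33] 934 top z 49.14
disc c [544.45 191.17  84.  ] 565 yaw -0.3135947958128302
ear+ 710 top 49.29 crest u -0.08 v [18.53 31.95] u [-8.68  8.2 ]
knuckle 1299 top 49.04 crest u 0.24 v [-14.48  14.42] u [-9.46  8.12]
ear- 585 top 49.14 crest u 0.11 v [-31.33 -17.94] u [-8.68  8.06]
18.4083 [545.08419523 191.50990804  86.49460961]
```

View pics/t3s.png

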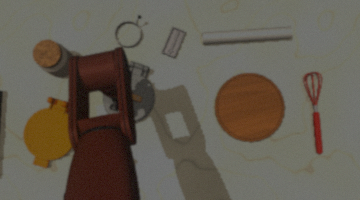

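The knuckle lines up with the ears within about 0.3 mm on all three axes. In the top view the bystanders and the board (crop (250,107)) look to be where they were.

```bash
python3 -c "
from cell import bot
print(bot.close_job())"
```

```text
the job is handed in; nothing more can be done
None
```

I lifted the plate by its handle at 80 N grip, carried it over the grey base and lowered it so the tongue sits between the ears. I handed the job in at about 18.4 s, still holding the plate there; `close_job()` gives no verdict.

**Last wrist-depth check, tongue knuckle against the ears in the same image:**

| Direction | Offset |
|---|---|
| Base x | about 0.2–0.3 mm |
| Mid-gap (y) | about 0.3 mm |
| Height | about 0.1–0.3 mm |

- **Forces:** the wrist force stayed at about the plate's weight (around 6 N). No force stop tripped while lowering, so there was no sign of touching the base.
- **Surroundings:** in the last top view the board and bystanders looked to be where they were; I judged this by eye, not by measurement.

**Checks that disagreed:**
- **Wrist camera height:** it reads about 1.2 mm low. This cancels out because the knuckle and ears were compared in the same image.
- **Plate angle:** the disc-to-knuckle fit gave -0.314 rad against -0.33 for the base. That fit wrongly included some ear points. The same fit from the hover, before any ear overlap, gave -0.324. Both are within the 0.05 rad limit.
- **Plate tilt:** the plane fit showed about 0.008 rad, and a similar slope appeared in every view of the held plate, so I took it as camera tilt.

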